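# Open the tight jar on its stand

### The arm

A 7-joint arm with a two-finger parallel gripper is mounted at the origin on a cart in front of the work surface, level with it; the furniture and walls round the work are solid. World frame = base frame: x ahead of the robot, y to its left, z up, the work surface at z = 0. Lengths are in m, angles in rad, forces in N, time in s.
With the tool pointing down it reaches from about 0.35 to 0.775 m from the base axis. Payload 3.1 kg.
Tool frame: the origin (TCP) lies between the finger pads; the fingertips stand 14 mm ahead of it and the grasp point (between the pads) lies 5 mm behind it; z points along the fingers, y is the line along which they close (so a half turn about z gives the same grasp; the last joint's range is limited). The gripper opens to 85 mm and grips with 20 to 120 N. Pads are 22 mm wide; open, the fingers measure 114 mm over their backs; the gripper's body (76 mm by 85 mm) begins 54 mm behind the grasp point. The pads swing forward as they close: fully open they stand 13 mm farther back than shut.
Start: joints at [-1.221, 0.311, 0.014, 1.512, -0.004, 1.319, -0.027], TCP at [0.21, 0.508, 0.245] pointing down, gripper open.
Joint ranges: [-2.7, 2.7], [-0.3, 1.91], [-1.27, 1.3], [0.12, 2.57], [-1.44, 4.58], [0.2, 2.03], [-3.05, 3.05]. Speed limits (rad/s): [2.79, 2.79, 3.14, 3.14, 3.14, 3.14, 3.14].

### API

Orientations are given as a unit quaternion [w, x, y, z].
In Python, from station import arm gives the robot as it stands.
- The arm moves only by the tool arm_command, never from a script. Its argument "commands" is a list of rows, each a list of 3 entries, a list of its own where there are three numbers: the opening in per cent of the stroke, from 0 (shut) to 100 (fully open), then the shift along the world's x, y, z in mm, then the turn about the world's z in degrees. A call has 1 to 12 rows; each row shifts and turns the commanded pose from where the row before left it; what a row does not reach is not made up. A row lasts 1/12 s, in which the tool goes at most 41.7 mm and 7.16 degrees, less where a joint would pass 70% of its speed; a pose out of reach is approached as far as the arm can. A call is refused whole if a number of a shift passes 41.7 or a number of a turn 7.16, either way. A call with a gripper value outside its range is refused whole. The fingers move at their own pace and stop on an object; "newtons" is the grip in N (left out, the last holds). Time passes only in rows, so rows that do not move let the fingers close. It gives the time, the measured TCP pose, the force, the opening and the grip force at its end, in the units of the state.
- arm.read_state(): the state, without advancing time (a new reading comes with each control period).
- arm.camera(name): name is "side" or "top"; returns a dict with "color" (480x640x3 uint8, red, green, blue), "range_z" (480x640 float32, m along the optical axis (not along the pixel's ray), 0 where there is no reading), "K" (3x3 intrinsics, pixels), "rvec" (rotation vector, rad) and "tvec" (3), from world to camera coordinates, as OpenCV has them. Camera axes: x right, y down, z forward; pixel columns grow to the right and rows downward; lengths in m; the calibration is good to about 2 mm. A picture is of the moment at which its call begins.
- arm.finish_job(): hands the job in; it is judged then, once.
Trained networks look in a picture, given as the dict that the camera call returned (one of the last four; its "shot" number tells which), for a name from the list of things; names that differ only in an ending like _2 or _b are one class to them, and where a whole thing is asked for, a point or a joint stands for the part that bears it (a point fixed in the world has none). Each returns a list of dicts, best first, with "p" (0 to 1); they miss things now and then, are a little off and sometimes report something else, mostly with a low value. They report only what shows in the picture. A call takes as long as a camera call. They do not tell look-alikes from the thing itself.
- arm.recognise(picture, target): "at" ([x, y, z] in m, in the coordinates of the camera as it stood for that picture, good to about 4 mm: the middle of the surface that is visible of it).
- arm.spot_point(picture, target): "at" ([x, y, z] in m, in the coordinates of the camera as it stood for that picture, good to about 4 mm: a listed point, or the origin of a listed thing).
The state is a dict: "time": time; "joint_pos": joint angles; "qvel": joint speeds; "tau": joint torques, N m; "tcp_pos": TCP position; "tool_rot": TCP orientation; "force": force on the tool from outside, world axes, zero at the start; "moment": the same for the moment, N m; "opening": finger opening in m; "grasp_force": force on a finger pad.
Only numpy, scipy, OpenCV 4.12 (cv2) and the standard library are available. Lean on these libraries where they do the work, as an engineer would, in place of code of your own. Each camera call takes 0.05 s, during which the arm holds its last target. There are 200 camera calls.

### The job

The cap of the square white jar is too tight to open while the jar stands loose. Leave the cap on and set the jar fully down over the square spindle of the round steel stand, which keeps it from turning. Then unscrew the cap anticlockwise just until it comes free, lift it straight up and finish while still holding it level, two or three centimetres above the jar's open mouth, with the jar still fully seated on the stand; do not disturb the other things.

Things in the scene. Friction and masses are not known exactly. Their poses are not given: they have to be found in the camera images.
- jar: white stoneware jar, about 0.35 kg, loose. Square body 52x52 mm (corners rounded 8 mm), straight-sided from 2 to 72 mm above its underside, then a shoulder (80 mm) and a round neck; the neck's rim is 100 mm above the underside. Origin: centre of the underside; z up, x and y normal to the flat sides.
- jar_socket (a point): centre of the mouth of the square socket in the jar's underside (same point as the jar's origin): 26x26 mm, 27 mm deep, its sides parallel to the body's flat sides.
- cap: round steel screw cap on the jar's neck, a separate loose part: 50 mm across, 23 mm tall, knurled, with a small raised bar along its x axis on the flat top; 170 g. Origin: centre of its lower edge, 84 mm above the jar's underside while screwed on (cap top at 107 mm). Screwed on, its x axis lies within 0.15 rad of the jar's x axis.
- cap_top (a point): centre of the cap's top. Anticlockwise from above unscrews. Two inner lugs hold it under two neck lugs, pressed tight by a sprung seal: turning takes about 0.2 to 0.3 N m. Turned 0.6 to 0.85 rad against the jar it is free, and the seal lifts it 2 to 3 mm; it cannot be pulled off before. A stop blocks it from about 2 rad on. On the spindle the jar itself has up to 0.1 rad of play each way.
- stand: round steel base 96 mm across and 18 mm high, screwed to the counter, with an upright square spindle at its centre. Origin: centre of the base's underside, on the counter; z up, x and y normal to the spindle's flat sides. The jar fits on in any of four quarter turns; fully seated, its underside rests on the base's top.
- spindle_tip (a point): centre of the top of the stand's spindle, 40 mm above the counter. The spindle is 24x24 mm, rises 22 mm above the base's top, and its last 6 mm taper to 18x18 mm.
- salt_shaker: bystander, loose: glass salt shaker with a domed metal top, 44 mm across, 90 tall. Origin at the centre of its underside; leave it alone.
- timer: bystander, loose: white clockwork kitchen timer with a round knob on its face, 72x57 mm, 76 tall. Origin at the centre of its underside; leave it alone.
- choc_shaker: bystander, loose: chocolate shaker, a small round jar 42 mm across, 96 tall. Origin at the centre of its underside; leave it alone.
- teaspoon: bystander, loose: teaspoon lying flat, 130 mm long. Origin at the centre of its underside; leave it alone.
Not all that is in view belongs to the job. What is shaped like the jar but blue is not meant. What is shaped like the cap but purple is not meant.

How it is judged:
By the outcome, as a careful person would: the job done as asked, in the order asked, and still so for the second after the job is handed in, while the arm keeps its last pose, push and grip.
It also fails if it takes over 48 s, if anything falls off the work surface, if the arm or the gripper's body presses on something with over 40 N, if the wrist force passes 120 N, or if a joint passes its speed limit or range.

## Working session

There is one attempt and no reset: what is moved stays moved. The work goes in short steps, Python scripts to look and compute and a tool call to move; the robot and the scene stay as the last step left them, time stands still between calls to the robot, and variables do not carry over. Pictures are saved under pics/ and viewed, at most 10 in all, crops included, and the job is handed in when it is done.

Besides the shell and the picture viewer there is one more tool, called by a JSON object that holds its "name" and its "arguments". arm_command: Moves the arm, as the interface text tells. Its arguments: {"type":"object","properties":{"commands":{"type":"array","items":{"type":"array"}},"newtons":{"type":"number"}},"required":["commands"]}

```bash
mkdir -p pics; cat > h.py <<'E'
import numpy as np, cv2
from station import arm
def w(pic,p):
    R=cv2.Rodrigues(np.array(pic["rvec"],float))[0]
    return R.T@(np.array(p,float).ravel()-np.array(pic["tvec"],float).ravel())
def cloud(pic):
    z=pic["range_z"]; K=np.array(pic["K"]); v,u=np.indices(z.shape)
    P=np.stack([(u-K[0,2])*z/K[0,0],(v-K[1,2])*z/K[1,1],z],-1)
    R=cv2.Rodrigues(np.array(pic["rvec"],float))[0]
    W=(P-np.array(pic["tvec"]).ravel())@R
    W[z==0]=np.nan
    return W
def save(pic,n): cv2.imwrite("pics/"+n,pic["color"][:,:,::-1])
E
python3 - <<'E'
from h import *
s=arm.read_state(); print(s["time"],s["tcp_pos"],s["tool_rot"],s["opening"])
im=[]
for c in("top","side"):
    p=arm.camera(c); save(p,c+"0.png"); np.savez(c+"0.npz",W=cloud(p),c=p["color"])
    print(c,np.array(p["K"])[0,0],w(p,[0,0,0]))
    for t in("jar","cap","stand","spindle_tip","cap_top","salt_shaker","timer","choc_shaker","teaspoon"):
        for d in arm.spot_point(p,t)[:3]: print(t,round(d["p"],2),w(p,d["at"]).round(3))
print(arm.read_state()["time"])
E
```

```text
0.0 [0.20973687 0.50771116 0.24421588] [-1.83050187e-04  1.94596777e-01  9.80882641e-01 -1.14252892e-03] 0.08538735689793481
top 606.7503698760588 [0.29651761 0.41783272 1.25767677]
jar 0.67 [ 0.472  0.233 -0.006]
jar 0.63 [ 0.577  0.225 -0.002]
cap 0.95 [ 0.405  0.502 -0.001]
cap 0.88 [0.472 0.24  0.084]
stand 0.85 [ 0.527  0.409 -0.003]
spindle_tip 0.83 [0.521 0.407 0.042]
cap_top 0.71 [0.406 0.503 0.022]
cap_top 0.6 [0.472 0.241 0.105]
salt_shaker 0.71 [0.466 0.603 0.   ]
salt_shaker 0.58 [ 0.674  0.209 -0.004]
timer 0.75 [0.519 0.407 0.042]
timer 0.65 [ 0.675  0.307 -0.003]
choc_shaker 0.66 [ 0.465  0.604 -0.003]
teaspoon 0.89 [0.369 0.36  0.007]
side 608.1854898212509 [0.13618843 1.20299556 0.59486824]
jar 0.85 [0.467 0.236 0.005]
jar 0.83 [0.578 0.225 0.004]
cap 0.78 [0.474 0.241 0.087]
cap 0.74 [0.403 0.506 0.002]
stand 0.8 [0.525 0.412 0.001]
spindle_tip 0.65 [0.52  0.411 0.037]
cap_top 0.8 [0.401 0.502 0.021]
cap_top 0.77 [0.473 0.237 0.107]
salt_shaker 0.63 [ 0.672  0.207 -0.002]
timer 0.97 [0.68  0.309 0.002]
timer 0.73 [0.525 0.407 0.002]
timer 0.23 [0.465 0.236 0.004]
choc_shaker 0.86 [0.467 0.606 0.001]
teaspoon 0.7 [0.369 0.36  0.002]
1.0
```

```bash
ls pics
```

```text
side0.png
top0.png
```

View pics/top0.png

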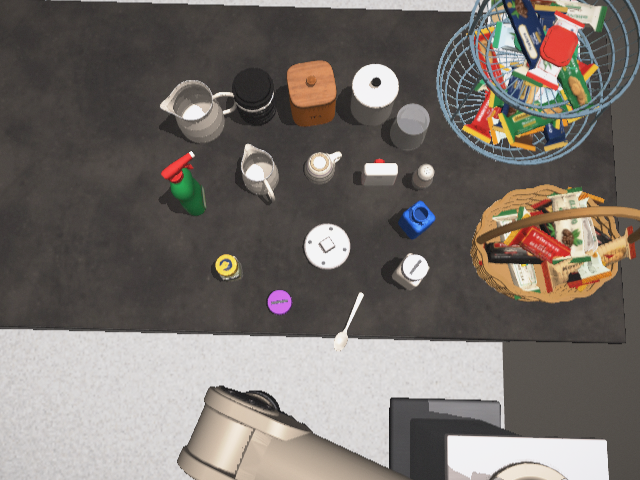

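View pics/side0.png

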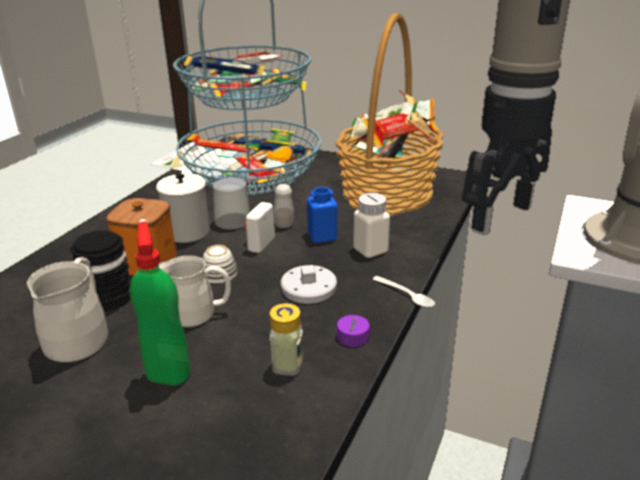

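Top view: white jar with steel cap at (411,271), stand at (327,246), blue decoy at (418,220), purple cap at (279,302), spoon at (350,322). Now for the yaws.

```bash
cat > m.py <<'E'
from h import *
from scipy.optimize import minimize
def sq(P,half,x0,r):
    # fit points lying on the outline of a rounded square
    def f(q):
        c,s=np.cos(q[2]),np.sin(q[2]); d=(P-q[:2])@np.array([[c,-s],[s,c]])
        e=np.abs(d)-(half-r); sd=np.linalg.norm(np.maximum(e,0),axis=1)+np.minimum(e.max(1),0)-r
        return np.sum(np.minimum(np.abs(sd),.006)**1.0)
    best=min((minimize(f,[x0[0],x0[1],a],method="Nelder-Mead",options=dict(xatol=1e-5,fatol=1e-8,maxiter=800,initial_simplex=np.array([[x0[0],x0[1],a],[x0[0]+.005,x0[1],a],[x0[0],x0[1]+.005,a],[x0[0],x0[1],a+.2]]))) for a in np.radians(range(0,90,10))),key=lambda m:m.fun)
    return best.x[:2].round(4),np.degrees(best.x[2]).round(1),round(best.fun/len(P)*1000,2),len(P)
E
python3 - <<'E'
from m import *
for c in("top","side"):
    d=np.load(c+"0.npz"); W=d["W"]; 
    def near(x,y,r,z0,z1):
        return W[(np.hypot(W[...,0]-x,W[...,1]-y)<r)&(W[...,2]>z0)&(W[...,2]<z1)]
    P=near(.471,.238,.045,.1,.115); print(c,"captop n",len(P),P.mean(0).round(4),"minmax mid",((P.min(0)+P.max(0))/2).round(4),np.ptp(P,axis=0).round(3))
    P=near(.471,.238,.045,.01,.068); print("jar",sq(P[:,:2],.026,(.471,.238),.008))
    P=near(.521,.408,.025,.036,.044); print("tip",len(P),P.mean(0).round(4),((P.min(0)+P.max(0))/2).round(4))
    P=near(.521,.408,.025,.022,.033); print("spindle",len(P) and sq(P[:,:2],.012,(.521,.408),.0005))
    P=near(.521,.408,.06,.012,.021); print("base",len(P),((P.min(0)+P.max(0))/2).round(4),np.ptp(P,axis=0).round(3), np.median(P[:,2]))
    P=near(.465,.604,.03,.085,.2);print("choc",P.mean(0).round(3));
p=dict(np.load("top0.npz"))["c"][:,:,::-1]
q=dict(np.load("side0.npz"))["c"][:,:,::-1]
f=lambda a,u,v,h:cv2.resize(a[v-h:v+h,u-h:u+h],(300,300),interpolation=cv2.INTER_CUBIC)
cv2.imwrite("pics/z.png",np.vstack([np.hstack([f(p,410,270,30),f(p,327,246,30)]),np.hstack([f(q,371,225,38),f(q,309,283,38)])]))
E
```

```text
top captop n 541 [0.4704 0.239  0.1074] minmax mid [0.4705 0.2389 0.1075] [0.05  0.049 0.014]
jar (array([0.4711, 0.2382]), np.float64(55.6), np.float64(0.28), 138)
tip 102 [0.5239 0.4077 0.0393] [0.523  0.4084 0.0398]
spindle (array([0.5243, 0.4075]), np.float64(34.3), np.float64(2.7), 39)
base 1327 [0.524  0.4081 0.0165] [0.096 0.094 0.009] 0.017473948322725044
choc [0.466 0.602 0.096]
side captop n 338 [0.4691 0.2466 0.1062] minmax mid [0.4704 0.2425 0.1052] [0.049 0.05  0.01 ]
jar (array([0.4715, 0.24  ]), np.float64(55.6), np.float64(1.06), 950)
tip 98 [0.5231 0.4119 0.0391] [0.5241 0.4103 0.039 ]
spindle (array([0.5246, 0.409 ]), np.float64(33.7), np.float64(1.23), 81)
base 1169 [0.5234 0.4123 0.0165] [0.095 0.096 0.009] 0.017570304246066742
choc [0.464 0.61  0.094]
```

View pics/z.png

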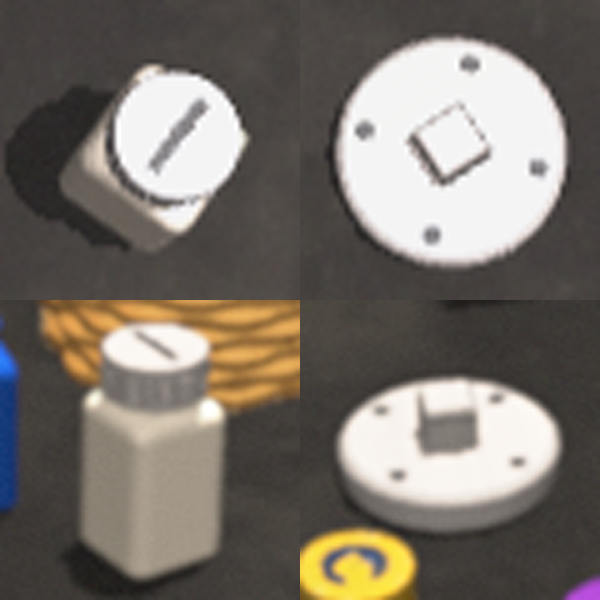

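Depth agrees with the given sizes: the jar is at (0.471, 0.239) with yaw about 55.6°, and the stand is at (0.524, 0.408) with yaw about 34°. I'll grip by the cap, which needs no regrasp. The fingers at the current yaw clear the blue jar.

{"name": "arm_command", "arguments": {"commands": [[100,[21.7,-22.4,0],0],[100,[21.7,-22.4,0],0],[100,[21.7,-22.4,0],0],[100,[21.7,-22.4,0],0],[100,[21.7,-22.4,0],0],[100,[21.7,-22.4,0],0],[100,[21.7,-22.4,0],0],[100,[21.7,-22.4,0],0],[100,[21.7,-22.4,0],0],[100,[21.7,-22.4,0],0],[100,[21.7,-22.4,0],0],[100,[22.5,-22.3,0],0]], "newtons": 60}}

```text
time: 2.0
tcp_pos: [0.472, 0.2385, 0.2455]
tool_rot: [0.0, 0.194, 0.981, 0.0]
force: [0.1, 0.7, 0.6]
opening: 0.0854
grasp_force: 0.0
```

{"name": "arm_command", "arguments": {"commands": [[100,[0,0,0],0],[100,[0,0,-25],0],[100,[0,0,-25],0],[100,[0,0,-25],0],[100,[0,0,0],0]]}}

```text
time: 2.42
tcp_pos: [0.4675, 0.238, 0.1654]
tool_rot: [-0.004, 0.195, 0.981, -0.003]
force: [-1.7, -0.5, -0.5]
opening: 0.0854
grasp_force: 0.0
```

{"name": "arm_command", "arguments": {"commands": [[100,[0,0,-15],0],[100,[0,0,-15],0],[100,[0,0,-15],0],[100,[0,0,-15],0],[100,[0,0,-12],0],[100,[0,0,0],0],[100,[0,0,0],0],[100,[0,0,0],0]]}}

```text
time: 3.08
tcp_pos: [0.4722, 0.2403, 0.0998]
tool_rot: [0.001, 0.195, 0.981, 0.001]
force: [0.7, 0.2, -0.3]
opening: 0.0854
grasp_force: 0.0
```

{"name": "arm_command", "arguments": {"commands": [[100,[-1,-1,-5],0],[100,[0,0,0],0],[40,[0,0,0],0],[40,[0,0,0],0],[40,[0,0,0],0],[40,[0,0,0],0],[40,[0,0,0],0],[40,[0,0,0],0],[40,[0,0,0],0],[40,[0,0,0],0]]}}

```text
time: 3.92
tcp_pos: [0.4706, 0.2392, 0.0938]
tool_rot: [0.0, 0.194, 0.981, 0.001]
force: [-0.4, 1.3, 4.5]
opening: 0.0486
grasp_force: 62.3
```

{"name": "arm_command", "arguments": {"commands": [[40,[0,0,10],0],[40,[0,0,20],0],[40,[0,0,20],0],[40,[0,0,15],0],[40,[0,0,10],0],[40,[3,10,0],-2],[40,[7,22,0],-3],[40,[10,32,0],-4],[40,[11,36,0],-4],[40,[10,34,0],-4],[40,[8,24,0],-3],[40,[4,12,0],-1.3]], "newtons": 80}}

```text
time: 4.92
tcp_pos: [0.5212, 0.4134, 0.1658]
tool_rot: [-0.002, 0.371, 0.929, -0.0]
force: [-1.1, 0.1, -4.0]
opening: 0.0481
grasp_force: 83.7
```

{"name": "arm_command", "arguments": {"commands": [[40,[0,0,0],0],[40,[0,0,0],0],[40,[0,0,0],0],[40,[0,0,0],0],[40,[0,0,0],0],[40,[0,0,0],0]]}}

```text
time: 5.42
tcp_pos: [0.5234, 0.4075, 0.1686]
tool_rot: [0.0, 0.373, 0.928, -0.0]
force: [0.6, 0.6, -4.3]
opening: 0.0484
grasp_force: 83.7
```

```bash
cat > look.py <<'E'
import sys
from m import *
n=sys.argv[1]; x,y,z0=map(float,sys.argv[2:5])
for c in("top","side"):
    p=arm.camera(c); save(p,c+n+".png"); W=cloud(p)
    def near(r,a,b): return W[(np.hypot(W[...,0]-x,W[...,1]-y)<r)&(W[...,2]>a)&(W[...,2]<b)]
    P=near(.05,z0+.012,z0+.066); print(c,"jar",sq(P[:,:2],.026,(x,y),.008) if len(P)>40 else len(P))
    for a,b in((z0+.005,z0+.025),(z0+.025,z0+.045),(z0+.045,z0+.066)):
        Q=near(.05,a,b)
        if len(Q)>60: print("  band",sq(Q[:,:2],.026,(x,y),.008))
    print("lowest",np.percentile(near(.05,z0-.02 if z0>.05 else z0-.01,z0+.05)[:,2],[0,2,5]).round(4) if len(P) else"")
    for t in("jar_socket","cap_top"):
        for d in arm.spot_point(p,t)[:3]: print(t,round(d["p"],2),w(p,d["at"]).round(4))
s=arm.read_state(); print(s["time"],s["tcp_pos"].round(4) if hasattr(s["tcp_pos"],"round") else s["tcp_pos"],s["force"],s["opening"])
E
python3 look.py 1 .524 .409 .075
```

```text
top jar (array([0.5241, 0.4066]), np.float64(34.2), np.float64(0.19), 126)
lowest [0.075  0.0769 0.0783]
jar_socket 0.83 [0.5239 0.4097 0.0762]
jar_socket 0.73 [0.5757 0.2213 0.0011]
jar_socket 0.27 [0.3673 0.3601 0.004 ]
cap_top 0.73 [0.5276 0.4031 0.0701]
cap_top 0.66 [0.4016 0.5042 0.0259]
side jar (array([0.5241, 0.4091]), np.float64(34.2), np.float64(1.08), 993)
  band (array([0.5241, 0.4091]), np.float64(34.0), np.float64(1.06), 359)
  band (array([0.5241, 0.4091]), np.float64(34.2), np.float64(1.02), 361)
  band (array([0.524 , 0.4091]), np.float64(34.6), np.float64(1.13), 392)
lowest [0.0728 0.0764 0.0777]
jar_socket 0.91 [0.5257 0.4107 0.0728]
jar_socket 0.7 [ 5.775e-01  2.274e-01 -3.000e-04]
cap_top 0.9 [0.3991 0.4998 0.0226]
cap_top 0.89 [0.5246 0.4051 0.1835]
cap_top 0.22 [0.5235 0.4129 0.042 ]
5.7167 [0.5232 0.4086 0.1684] [ 0.44802572  0.39248728 -4.26602934] 0.048417234802960986
```

Jar hangs upright, with yaw and position matching the spindle to about 1 mm. Lowering.

{"name": "arm_command", "arguments": {"commands": [[40,[0,0,-10],0],[40,[0,0,-12],0],[40,[0,0,-10],0],[40,[0,0,0],0],[40,[0,0,0],0],[40,[0,0,-4],0],[40,[0,0,-4],0],[40,[0,0,-3],0],[40,[0,0,0],0],[40,[0,0,0],0],[40,[0,0,0],0]]}}

```text
time: 6.63
tcp_pos: [0.5233, 0.4088, 0.1255]
tool_rot: [0.0, 0.373, 0.928, 0.0]
force: [-0.3, -0.7, -4.5]
opening: 0.0481
grasp_force: 83.7
```

{"name": "arm_command", "arguments": {"commands": [[40,[0,0,-3],0],[40,[0,0,-3],0],[40,[0,0,-3],0],[40,[0,0,0],0],[40,[0,0,0],0],[40,[0,0,0],0]]}}

```text
time: 7.13
tcp_pos: [0.5232, 0.4087, 0.1162]
tool_rot: [0.0, 0.373, 0.928, -0.0]
force: [-0.4, -0.1, -5.3]
opening: 0.0482
grasp_force: 83.7
```

{"name": "arm_command", "arguments": {"commands": [[40,[0,0,-3],0],[40,[0,0,-2],0],[40,[0,0,0],0],[40,[0,0,0],0],[40,[0,0,0],0]]}}

```text
time: 7.55
tcp_pos: [0.5236, 0.4091, 0.1122]
tool_rot: [0.0, 0.372, 0.928, 0.001]
force: [-0.4, 0.1, 0.6]
opening: 0.0481
grasp_force: 84.2
```

{"name": "arm_command", "arguments": {"commands": [[40,[0,0,-2],0],[40,[0,0,-2],0],[40,[0,0,0],0],[40,[0,0,0],0]]}}

```text
time: 7.88
tcp_pos: [0.5244, 0.4095, 0.112]
tool_rot: [0.001, 0.372, 0.928, 0.002]
force: [-2.8, -2.5, 13.8]
opening: 0.0483
grasp_force: 85.7
```

```bash
python3 look.py 2 .524 .409 .018
```

```text
top jar (array([0.5245, 0.4082]), np.float64(124.0), np.float64(0.21), 112)
lowest [0.0081 0.0105 0.0129]
jar_socket 0.76 [0.5212 0.4115 0.0205]
jar_socket 0.68 [0.5781 0.2252 0.0019]
cap_top 0.89 [0.4044 0.5017 0.0223]
cap_top 0.66 [0.5243 0.4105 0.1241]
side jar (array([0.5247, 0.41  ]), np.float64(34.3), np.float64(1.08), 907)
  band (array([0.5246, 0.4098]), np.float64(34.0), np.float64(1.05), 325)
  band (array([0.5247, 0.41  ]), np.float64(34.4), np.float64(1.14), 329)
  band (array([0.5248, 0.41  ]), np.float64(34.2), np.float64(1.04), 366)
lowest [0.008  0.009  0.0112]
jar_socket 0.92 [0.5248 0.412  0.0124]
jar_socket 0.75 [ 0.5783  0.2223 -0.001 ]
cap_top 0.97 [0.5259 0.4078 0.127 ]
cap_top 0.92 [0.3988 0.505  0.0235]
8.1833 [0.5244 0.4095 0.112 ] [-4.18021829 -2.33773117 14.01675384] 0.047855540314433793
```

Seated: cap top at 0.125 = 18 + 107 mm, with firm vertical contact. Grip harder, relax the press, and start turning.

{"name": "arm_command", "arguments": {"commands": [[40,[0,0,2],0],[40,[0,0,0],0],[40,[0,0,0],0],[40,[0,0,0],3],[40,[0,0,0],3],[40,[0,0,0],3],[40,[0,0,0],3],[40,[0,0,0],3],[40,[0,0,0],3],[40,[0,0,0],3],[40,[0,0,0],3],[40,[0,0,0],0]], "newtons": 110}}

```text
time: 9.18
tcp_pos: [0.5241, 0.4095, 0.1122]
tool_rot: [0.001, 0.171, 0.985, 0.002]
force: [-0.9, -1.6, 9.6]
opening: 0.048
grasp_force: 113.5
```

```bash
cat > st.py <<'E'
from h import *
s=arm.read_state(); q=s["tool_rot"]; print(s["time"],np.round(s["tcp_pos"],4),"yaw",round(2*np.degrees(np.arctan2(q[2],q[1])),2),np.round(s["force"],1),np.round(s["moment"],2),np.round(s["joint_pos"],2))
E
python3 st.py
```

```text
9.1833 [0.5241 0.4095 0.1122] yaw 160.35 [-0.9 -1.6  9.6] [-0.28  0.48  0.05] [-0.79  0.64  0.16  1.35 -0.11  1.16  0.61]
```

{"name": "arm_command", "arguments": {"commands": [[40,[0,0,0],3],[40,[0,0,0],3],[40,[0,0,0],3],[40,[0,0,0],3]]}}

```text
time: 9.52
tcp_pos: [0.5242, 0.4096, 0.1122]
tool_rot: [0.001, 0.067, 0.998, 0.002]
force: [-2.5, -1.0, 8.3]
opening: 0.0474
grasp_force: 113.5
```

```bash
python3 st.py; python3 look.py 3 .524 .409 .018 | grep -E "jar |band"
```

```text
9.5167 [0.5242 0.4096 0.1122] yaw 172.37 [-2.5 -1.   8.3] [-0.21  0.44 -0.25] [-0.76  0.64  0.12  1.35 -0.08  1.15  0.8 ]
top jar (array([0.5243, 0.4076]), np.float64(39.7), np.float64(0.21), 131)
  band (array([0.5244, 0.4075]), np.float64(39.7), np.float64(0.83), 62)
side jar (array([0.5244, 0.4093]), np.float64(39.9), np.float64(1.05), 947)
  band (array([0.5243, 0.4092]), np.float64(39.6), np.float64(0.96), 343)
  band (array([0.5243, 0.4093]), np.float64(40.1), np.float64(1.06), 344)
  band (array([0.5245, 0.4093]), np.float64(129.8), np.float64(1.09), 382)
```

The jar has taken up its 5.6° of play and the turning moment is 0.25 N m as expected. Cap is about 31° relative to the jar, so continue in small steps.

{"name": "arm_command", "arguments": {"commands": [[40,[0,0,1],2],[40,[0,0,0],2],[40,[0,0,0],2]]}}

```text
time: 10.07
tcp_pos: [0.5242, 0.4097, 0.1124]
tool_rot: [0.001, 0.015, 1.0, 0.002]
force: [-1.1, -0.0, 6.9]
opening: 0.0478
grasp_force: 113.2
```

```bash
python3 st.py
```

```text
10.0667 [0.5242 0.4097 0.1124] yaw 178.31 [-1.1 -0.   6.9] [-0.06  0.2  -0.15] [-0.75  0.63  0.09  1.35 -0.06  1.15  0.89]
```

{"name": "arm_command", "arguments": {"commands": [[40,[0,0,0],2],[40,[0,0,0],2]]}}

```text
time: 10.23
tcp_pos: [0.5243, 0.41, 0.1126]
tool_rot: [0.002, -0.02, 1.0, 0.002]
force: [-2.0, -0.6, 6.0]
opening: 0.0477
grasp_force: 113.3
```

```bash
python3 st.py
```

```text
10.2333 [0.5243 0.41   0.1126] yaw 182.31 [-2.  -0.6  6. ] [-0.08  0.12 -0.24] [-0.74  0.63  0.08  1.35 -0.05  1.15  0.96]
```

{"name": "arm_command", "arguments": {"commands": [[40,[0,0,0],2],[40,[0,0,0],2]]}}

```text
time: 10.4
tcp_pos: [0.5244, 0.4103, 0.1129]
tool_rot: [0.002, -0.055, 0.998, 0.002]
force: [-2.0, 0.9, 6.9]
opening: 0.0477
grasp_force: 113.3
```

```bash
python3 st.py
```

```text
10.4 [0.5244 0.4103 0.1129] yaw 186.31 [-2.   0.9  6.9] [ 0.03  0.15 -0.33] [-0.73  0.63  0.06  1.35 -0.04  1.15  1.02]
```

{"name": "arm_command", "arguments": {"commands": [[40,[0,0,0],2],[40,[0,0,0],2]]}}

```text
time: 10.57
tcp_pos: [0.5244, 0.4103, 0.1132]
tool_rot: [0.002, -0.09, 0.996, 0.002]
force: [-1.5, -0.5, 8.9]
opening: 0.0476
grasp_force: 113.5
```

```bash
python3 st.py
```

```text
10.5667 [0.5244 0.4103 0.1132] yaw 190.33 [-1.5 -0.5  8.9] [-0.1   0.36 -0.2 ] [-0.72  0.63  0.05  1.35 -0.03  1.15  1.08]
```

{"name": "arm_command", "arguments": {"commands": [[40,[0,0,0],2],[40,[0,0,0],2],[40,[0,0,0.5],0],[40,[0,0,0.5],0],[40,[0,0,0],0]]}}

```text
time: 10.98
tcp_pos: [0.5245, 0.4101, 0.1142]
tool_rot: [0.002, -0.124, 0.992, 0.002]
force: [-1.4, -1.1, 8.0]
opening: 0.0478
grasp_force: 113.4
```

```bash
python3 st.py;  python3 look.py 4 .524 .409 .018 | grep -E "jar |cap_top"; python3 st.py
```

```text
10.9833 [0.5245 0.4101 0.1142] yaw 194.26 [-1.4 -1.1  8. ] [-0.12  0.34  0.05] [-0.71  0.63  0.03  1.35 -0.02  1.16  1.14]
top jar (array([0.5243, 0.4075]), np.float64(39.9), np.float64(0.25), 129)
cap_top 0.7 [0.4043 0.5041 0.023 ]
cap_top 0.53 [0.5228 0.4073 0.124 ]
side jar (array([0.5243, 0.4093]), np.float64(40.2), np.float64(1.08), 955)
cap_top 0.81 [0.3994 0.504  0.0233]
11.2833 [0.5244 0.4101 0.1142] yaw 194.26 [-2.  -0.5  7.2] [-0.05  0.28  0.06] [-0.71  0.63  0.03  1.35 -0.02  1.16  1.14]
```

Cap has risen 2 mm with the moment gone and the seal pushing up: it should be free. Lift gently and check that the jar isn't pulled.

{"name": "arm_command", "arguments": {"commands": [[40,[0,0,1],0],[40,[0,0,1],0],[40,[0,0,1],0],[40,[0,0,0],0],[40,[0,0,0],0]]}}

```text
time: 11.7
tcp_pos: [0.5236, 0.409, 0.1145]
tool_rot: [0.001, -0.124, 0.992, 0.0]
force: [1.1, 0.8, 1.6]
opening: 0.0479
grasp_force: 112.9
```

```bash
python3 st.py
```

```text
11.7 [0.5236 0.409  0.1145] yaw 194.25 [1.1 0.8 1.6] [ 0.26 -0.21  0.05] [-0.71  0.63  0.03  1.35 -0.02  1.16  1.14]
```

{"name": "arm_command", "arguments": {"commands": [[40,[0,0,1],0],[40,[0,0,1],0],[40,[0,0,0],0],[40,[0,0,0],0],[40,[0,0,0],0]]}}

```text
time: 12.12
tcp_pos: [0.5227, 0.408, 0.1155]
tool_rot: [-0.001, -0.124, 0.992, -0.001]
force: [0.0, -0.2, -1.7]
opening: 0.0477
grasp_force: 113.2
```

```bash
python3 st.py
```

```text
12.1167 [0.5227 0.408  0.1155] yaw 194.24 [ 0.  -0.2 -1.7] [-0.01  0.03  0.03] [-0.71  0.63  0.03  1.35 -0.02  1.17  1.14]
```

{"name": "arm_command", "arguments": {"commands": [[40,[0.5,0.5,1],0],[40,[0.5,0.5,1],0],[40,[0,0,2],0],[40,[0,0,2],0],[40,[0,0,0],0],[40,[0,0,0],0],[40,[0,0,0],0]]}}

```text
time: 12.7
tcp_pos: [0.5242, 0.4096, 0.1224]
tool_rot: [0.0, -0.124, 0.992, 0.0]
force: [-0.4, -0.6, -1.7]
opening: 0.0476
grasp_force: 113.2
```

```bash
python3 st.py;  python3 look.py 5 .524 .409 .018 | grep -E "jar |cap_top"
```

```text
12.7 [0.5242 0.4096 0.1224] yaw 194.26 [-0.4 -0.6 -1.7] [ 0.01  0.06 -0.01] [-0.71  0.63  0.03  1.33 -0.02  1.18  1.14]
top jar (array([0.5242, 0.4075]), np.float64(39.7), np.float64(0.22), 131)
cap_top 0.73 [0.403  0.5006 0.0214]
cap_top 0.46 [0.5246 0.4116 0.1345]
side jar (array([0.5245, 0.4091]), np.float64(40.2), np.float64(1.01), 951)
cap_top 0.71 [0.5273 0.4077 0.1382]
cap_top 0.65 [0.4027 0.5067 0.0254]
```

Only the cap's weight is carried and the jar hasn't moved. The lower edge is at 0.1124 and the rim at 0.118, so raise about 31 mm to leave a 25 mm gap.

{"name": "arm_command", "arguments": {"commands": [[40,[0,0,3],0],[40,[0,0,5],0],[40,[0,0,6],0],[40,[0,0,6],0],[40,[0,0,5],0],[40,[0,0,4],0],[40,[0,0,2],0],[40,[0,0,0],0],[40,[0,0,0],0],[40,[0,0,0],0],[40,[0,0,0],0],[40,[0,0,0],0]]}}

```text
time: 14.0
tcp_pos: [0.524, 0.4095, 0.1529]
tool_rot: [-0.0, -0.124, 0.992, -0.0]
force: [-0.2, -0.3, -1.9]
opening: 0.0477
grasp_force: 113.2
```

```bash
python3 st.py;  python3 look.py 6 .524 .409 .018 | grep -E "jar |cap_top"
python3 -c "
import cv2
a=cv2.imread('pics/side6.png');cv2.imwrite('pics/s6.png',cv2.resize(a[130:330,210:410],(600,600)))"
```

```text
14.0 [0.524  0.4095 0.1529] yaw 194.25 [-0.2 -0.3 -1.9] [ 0.04 -0.01 -0.06] [-0.71  0.61  0.03  1.29 -0.02  1.24  1.14]
top jar (array([0.5242, 0.4075]), np.float64(129.9), np.float64(0.2), 134)
cap_top 0.69 [0.4016 0.5028 0.0237]
cap_top 0.67 [0.5249 0.4091 0.1627]
side jar (array([0.5243, 0.4092]), np.float64(40.0), np.float64(1.02), 948)
cap_top 0.74 [0.4007 0.5037 0.0247]
cap_top 0.62 [0.5265 0.4068 0.166 ]
```

View pics/s6.png

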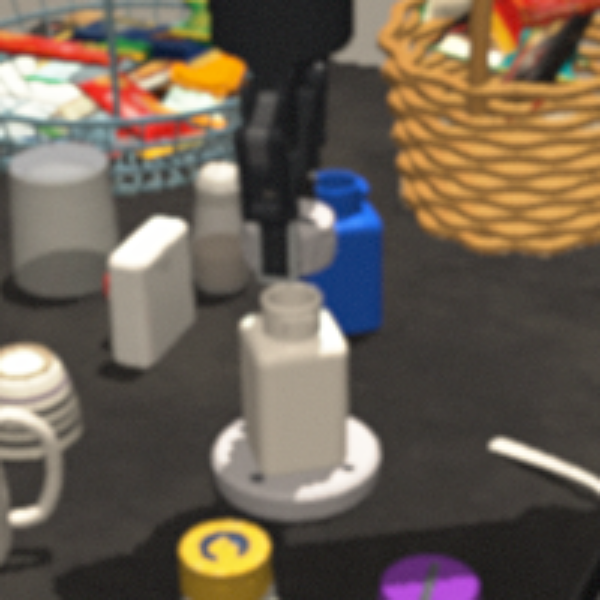

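The picture shows the open jar seated on the stand, with the cap held level above it and its lower edge about 22–25 mm over the rim. Bystanders are in place.

```bash
python3 -c "
from station import arm
print(arm.finish_job())"
```

```text
the job is handed in; nothing more can be done
None
```

I set the jar fully down on the stand, unscrewed the cap anticlockwise (about 52°), and handed the job in with the cap held level about 25 mm above the open mouth. The jar was still seated, the other things looked undisturbed in the last picture, and it took about 14 s of the 48 s allowed.

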